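# Park the chute's spring pin and key its gate open

## Robot

A 6-joint arm with a two-finger parallel gripper is mounted at the origin on the work surface. World frame = base frame: x ahead of the robot, y to its left, z up, the work surface at z = 0. Lengths are in m, angles in rad, forces in N, time in s.
With the tool pointing down it reaches from about 0.3 to 0.775 m from the base axis. Payload 14.6 kg.
Tool frame: the origin (TCP) lies on the front face of the gripper's body, between the roots of the fingers; the fingertips stand 97 mm ahead of it and the grasp point (between the pads) lies 78 mm ahead of it; z points along the fingers, x is the direction in which the jaws open and shut, and the axes are right-handed (so a half turn about z gives the same grasp; the last joint's range is limited). The gripper opens to 94 mm and grips with 3 to 60 N. Pads are 16 mm wide; open, the fingers measure 119 mm over their backs; the gripper's body (75 mm by 177 mm) begins 78 mm behind the grasp point.
Start: joints at [-1.18, 0.3, 1.521, -0, 1.321, -0.067], TCP at [0.243, -0.493, 0.303] pointing down, gripper open.
Joint ranges: [-3.03, 3.03], [-0.79, 2.21], [0.23, 2.52], [-1.04, 4.18], [0, 3.07], [-2.55, 2.55]. Speed limits (rad/s): [2.22, 2.22, 2.57, 3.14, 3.14, 3.14].

## Interface

Orientations are given as [roll, pitch, yaw] about the fixed x, y, z axes, in that order (R = Rz(yaw) Ry(pitch) Rx(roll)).
In Python, from station import sensors, camera, ctrl gives the robot as it stands.
- The arm moves only by the tool move_arm, never from a script. Its argument "rows" is text: rows parted by semicolons, each of 6 numbers parted by spaces: the shift along the tool's x, y, z in mm, then the turn, a rotation vector about the tool's x, y, z in rad. In form: x y z wx wy wz; .... A call has 1 to 20 rows; each row shifts and turns the pose as measured when the row begins, along the tool's axes as they then stand; what a row does not reach is not made up. A row lasts 1/8 s, in which the tool goes at most 62.5 mm and 10.7 degrees, less where a joint would pass 70% of its speed; a pose out of reach is approached as far as the arm can. A call with a gripper value outside its range is refused whole. "grip" is the opening, from -1 (shut) to 1 (fully open), set as the call begins (left out, the last holds). The fingers move at their own pace and stop on an object; "newtons" is the grip in N (left out, the last holds). Time passes only in rows, so rows that do not move let the fingers close. It gives the time, the measured TCP pose, the force and the opening at its end, in the units of the state.
- sensors.get_obs(): the state, without advancing time (a new reading comes with each control period).
- camera(name): name is "side" or "top"; returns a dict with "color" (480x640x3 uint8, blue, green, red), "z_map" (480x640 float32, m along the optical axis (not along the pixel's ray), 0 where there is no reading), "mtx" (3x3 intrinsics, pixels), "position" and "attitude" of the camera in the world. Camera axes: x right, y down, z forward; pixel columns grow to the right and rows downward; lengths in m; the calibration is good to about 2 mm. A picture is of the moment at which its call begins.
- ctrl.hand_in(): hands the job in, once; it reports no verdict.
The state is a dict: "time_s": time; "qpos": joint angles; "joint_vel": joint speeds; "tau": joint torques, N m; "ee_pos": TCP position; "eef_rot": TCP orientation; "force": force on the tool from outside, world axes, zero at the start; "moment": the same for the moment, N m; "grip_width": finger opening in m.
Only numpy, scipy, OpenCV 4.12 (cv2) and the standard library are available. Lean on these libraries where they do the work, as an engineer would, in place of code of your own. Each camera call takes 0.05 s, during which the arm holds its last target.

## Task

Open the swing gate under the funnel of the parts chute. Pull up the spring lock pin by its T-handle and give it a quarter turn so that it drops into the shallow rest notch and stays out; then take the loose square T-key from its wooden rest, push it fully home in the square socket of the gate's hub and turn it counter-clockwise (seen from above) until the gate is against its stop. Leave the key in the socket and the pin parked, swing the gate only with the key, and leave the bin, end cap, flange and sleeve where they are.

Things in the scene. Friction and masses are not known exactly. Their poses are not given: they have to be found in the camera images.
- chute: Fixed grey steel chute housing, 140 (x) by 375 (y) by 55 mm high, on the table. Origin on the table under the hub's axis; z up. Along its y axis: the lock pin 110 mm to +y, the galvanized funnel (120 mm wide, top 146 mm above the table) 150 mm to -y, a spout at the -y end.
- guide_top (a point): Centre of the top face of the fixed steel guide block (44 mm square, 28 mm high, top 110 mm above the table) that the lock pin slides in; axes as the chute's. A deep slot runs across it along y, and across it along x a shallow rest notch 14 mm wide and 6 mm deep.
- pin_bar (a point): Centre of the lock pin's T-handle, a dark steel bar 60 mm long (its own y), 12 mm wide (x), 14 mm high, 32 mm above the guide block's top when the pin is down. A parallel cross-lug (34 mm long, 8 mm thick) on the stem below it lies in the guide block's deep slot when locked: the bar then lies along the chute's y, pointing at the hub.
- plunger (a joint): Height of the lock pin in m: 0 locked, 0.018 parked in the rest notch, 0.024 lug just clear of the block, 0.034 end of travel. Its tip stands in a hole of the gate's tail and locks it; parked, it is clear. The spring pulls it down with 5.4 N (down) to 9.5 N (fully up), plus 1.4 N weight.
- plunger_turn (a joint): Turn of the lock pin about vertical in rad, counter-clockwise from above: near 0 in the deep slot (up to 0.12 of play), stops at +-1.75; turns easily. To park: raise it over 24 mm so the lug clears the block, turn 90 degrees either way (bar along the chute's x, within 8 degrees), let go: the lug drops into the notch.
- gate_angle (a joint): Angle of the swing gate in rad: 0 shut (blade under the funnel), grows counter-clockwise from above to its stop at 1.0; only light friction (about 0.06 Nm), stays where left.
- socket (a point): Centre of the mouth of the square socket, in the top of the gate's dark steel hub (44 mm square, top 100 mm above the table); z up, turns with the gate. Sides of the socket along its x and y: 16.5 mm wide, 36 mm deep, 2 mm chamfer; the key has about 0.2 rad of turning play in it.
- gate: The swing gate: the hub with the socket, and a flat steel blade 8 mm thick, its upper face 70 mm above the table. Origin at the hub's axis at table height: a tail 126 mm to +y and a round-ended blade 183 mm to -y. The robot must not push it directly, only through the key.
- key_bar (a point): Centre of the grip bar of the loose steel T-key: bar 64 mm long (its own x), 12 mm wide (y), 14 mm high; z up. The key stands upright in its rest. Weighs about 0.2 kg. It fits the socket in any of four quarter turns; its sides are along its own x and y.
- key_collar (a point): Underside of the key's round collar (30 mm wide, 5 mm thick), on the key's axis 42 mm below the bar's centre. Below it the square shank, 14 mm wide and 32 mm long, the last 8 mm stepped down to 12 and 10 mm. The collar rests on the hub's top when the key is fully home.
- key_rest: Fixed wooden block 70 mm square, 45 mm high, origin under its centre; the key's shank stands 32 mm deep in a 17 mm square hole in its top, the collar on the top face.
- pin_bin: Bystander: grey open bin, 160 by 220 by 70 mm, with rusty steel axle pins; origin under its centre.
- end_cap: Bystander: pale green plastic roller end cap, 64 mm wide, 26 mm high; origin under its centre.
- flange: Bystander: heavy black iron roller flange, 110 mm wide, 34 mm high; origin under its centre.
- sleeve: Bystander: upright chrome spacer sleeve, 38 mm wide, 50 mm high; origin under its centre.
There are look-alikes about, which are no part of the job. Leave any pink look-alike of the part that bears key_bar alone.

How it is judged:
On the way, in this order (a step that is already met when the one before it is completed fails the run):
1. the lock pin is out and resting in the shallow notch, the gate still shut (value of joint plunger between 0.0145 and 0.0215 m and angle between the y axis of pin_bar and the x axis of chute, either way round below 0.28 rad and value of joint gate_angle below 0.15 rad), for 0.3 s.
2. the key is fully home in the socket, the gate not yet open (horizontal distance between key_collar and socket below 0.005 m and z of key_collar in the frame of socket between -0.004 and 0.004 m and angle between key_bar's own z axis and vertical below 0.12 rad and value of joint gate_angle below 0.5 rad), for 0.2 s.
At the end, for the whole second after the job is handed in: Gate at rest at 0.92 rad or more (stop at 1.0), the key left upright in the socket (collar within 4 mm of the hub's top, within 5 mm of its axis, tilt under 0.12 rad), the lock pin parked in its rest notch (14.5 to 21.5 mm up, bar within 0.28 rad of across) (value of joint plunger between 0.0145 and 0.0215 m and angle between the y axis of pin_bar and the x axis of chute, either way round below 0.28 rad and horizontal distance between key_collar and socket below 0.005 m and z of key_collar in the frame of socket between -0.004 and 0.004 m and angle between key_bar's own z axis and vertical below 0.12 rad and value of joint gate_angle above 0.92 rad and velocity of joint gate_angle between -0.05 and 0.05 rad/s and velocity of joint plunger below 0.01 m/s); the robot touches nothing.
It fails at once if the robot pushes the gate directly (over 4 N) (contact force between any of the fingers, the arm and gate above 4 N).
It fails at once if the bin of axle pins is disturbed (moved over 30 mm) (distance of pin_bin from where it was at the start of the episode above 0.03 m).
It fails at once if the end cap is disturbed (moved over 30 mm) (distance of end_cap from where it was at the start of the episode above 0.03 m).
It fails at once if the flange is disturbed (moved over 30 mm) (distance of flange from where it was at the start of the episode above 0.03 m).
It fails at once if the sleeve is disturbed (moved over 30 mm) (distance of sleeve from where it was at the start of the episode above 0.03 m).
It also fails if it takes over 72 s, if anything falls off the work surface, if the arm or the gripper's body presses on something with over 40 N, if the wrist force passes 120 N, or if a joint passes its speed limit or range.

## Working session

There is one attempt and no reset: what is moved stays moved. The work goes in short steps, Python scripts to look and compute and a tool call to move; the robot and the scene stay as the last step left them, time stands still between calls to the robot, and variables do not carry over. Pictures are saved under pics/ and viewed, and the job is handed in when it is done.

Besides the shell and the picture viewer there is one more tool, called in YAML: its name, and indented under it one key for each argument. move_arm: Moves the arm, as the interface text tells. Its arguments: {"type":"object","properties":{"rows":{"type":"string"},"grip":{"type":"number"},"newtons":{"type":"number"}},"required":["rows"]}

```bash
ls; mkdir -p pics; cat > h.py <<'E'
import numpy as np, cv2
from scipy.spatial.transform import Rotation as R
from station import sensors, camera, ctrl
def snap(n,tag):
    c=camera(n); cv2.imwrite(f'pics/{tag}.png',c['color']); np.savez(f'/tmp/{tag}.npz',**{k:np.array(v) for k,v in c.items()}); return c
def load(tag): return dict(np.load(f'/tmp/{tag}.npz'))
def rot(a):
    a=np.array(a)
    return a if a.shape==(3,3) else (R.from_euler('xyz',a).as_matrix() if a.size==3 else R.from_quat(a).as_matrix())
def cloud(c):
    z=c['z_map'];K=c['mtx'];v,u=np.mgrid[:480,:640]
    p=np.stack([(u-K[0,2])/K[0,0]*z,(v-K[1,2])/K[1,1]*z,z],-1)
    w=p@rot(c['attitude']).T+c['position']; w[z==0]=np.nan; return w
E
python3 - <<'E'
from h import *
for n in('side','top'):
    c=snap(n,n+'0'); print(n,c['position'],c['attitude'],c['mtx'])
print(sensors.get_obs())
E
```

```text
pics
side [0.51961588 0.75111557 0.87331104] [-2.36515438  0.012202   -3.0976439 ] [[464.90909797   0.         311.80029613]
 [  0.         464.90909797 236.38908316]
 [  0.           0.           1.        ]]
top [0.18341502 0.00913728 1.87587421] [-2.93091846  0.00547099 -1.59136272] [[618.35780017   0.         322.95615125]
 [  0.         618.35780017 233.04111056]
 [  0.           0.           1.        ]]
{'time_s': 0.1, 'qpos': array([-1.17958807e+00,  3.00378355e-01,  1.52150154e+00, -1.31503174e-05,
        1.32072514e+00, -6.66131074e-02]), 'joint_vel': array([ 0.00263841, -0.00277779, -0.0007381 , -0.00183538, -0.00169974,
       -0.00144587]), 'tau': array([ 1.87410777e-03, -5.32638073e+01, -3.53279829e+01,  7.09787942e-02,
        2.34825670e-02, -4.48585536e-05]), 'ee_pos': array([ 0.24303376, -0.49323822,  0.30217081]), 'eef_rot': array([-3.14153798e+00,  1.01098146e-03, -1.11297167e+00]), 'force': array([-1.31171769, -0.33415695,  0.14496955]), 'moment': array([ 0.03853926, -0.01633806,  0.01578368]), 'grip_width': 0.09390246188750875}
```

View pics/side0.png

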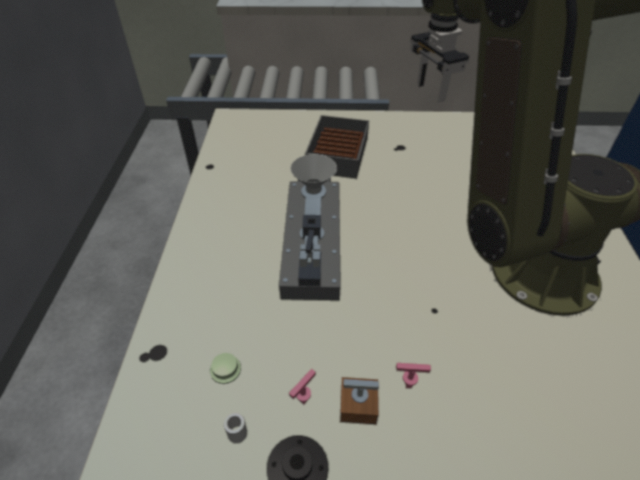

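View pics/top0.png

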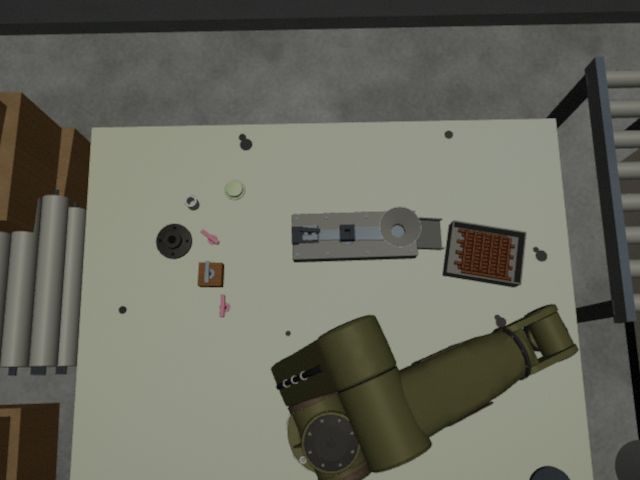

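The gray T-key in the wooden rest is at side (360,388) / top (210,272). Two pink look-alikes lie at side (303,385) and (412,372). The description (steel key standing in a wooden rest) fits only the grey one. I'll confirm this with enlarged crops.

```bash
python3 - <<'E'
from h import *
s=load('side0');t=load('top0')
def crop(c,u0,v0,u1,v1,f): return cv2.resize(c['color'][v0:v1,u0:u1],None,fx=f,fy=f,interpolation=cv2.INTER_CUBIC)
a=crop(s,330,365,430,435,5); b=crop(t,190,250,240,320,5)
cv2.imwrite('pics/k1.png',a); cv2.imwrite('pics/k2.png',b)
cv2.imwrite('pics/c1.png',crop(s,270,170,350,305,4.4)); cv2.imwrite('pics/c2.png',crop(t,285,200,445,270,5))
E
```

```text
(no output)
```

View pics/k1.png

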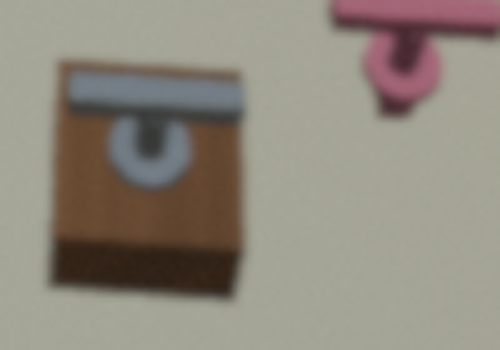

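View pics/k2.png

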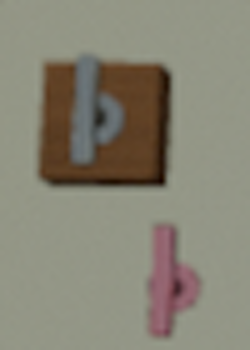

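View pics/c1.png

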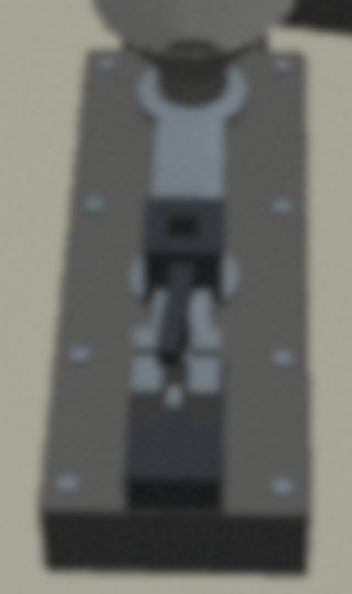

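View pics/c2.png

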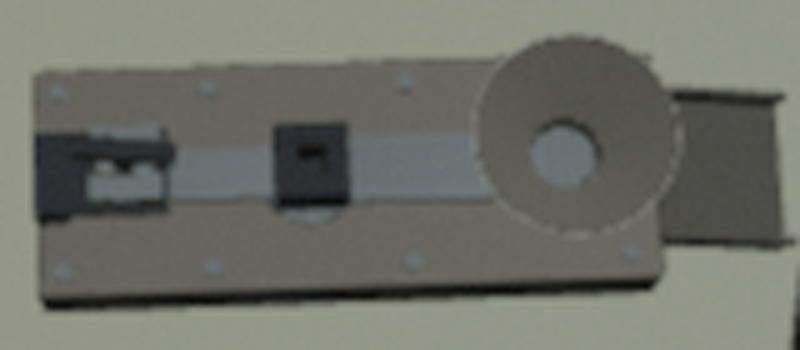

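```bash
cat >> h.py <<'E'
def rayz(c,u,v,z):
    K=c['mtx'];d=rot(c['attitude'])@np.array([(u-K[0,2])/K[0,0],(v-K[1,2])/K[1,1],1]);p=np.array(c['position'])
    return (p+d*(z-p[2])/d[2])[:2]
def blob(w,box,z0,z1):
    u0,v0,u1,v1=box; m=np.zeros(w.shape[:2],bool); m[v0:v1,u0:u1]=1
    m&=(w[...,2]>z0)&(w[...,2]<z1); p=w[m]
    r=cv2.minAreaRect((p[:,:2]*1000).astype(np.float32)); return len(p),np.round(r[0],1),np.round(r[1],1),round(r[2],1),round(float(np.nanmedian(p[:,2])),4)
E
python3 - <<'E'
from h import *
for n in('side0','top0'):
    c=load(n);w=cloud(c);S=n[0]=='s'
    print(n)
    print('key',blob(w,(335,370,385,400) if S else (198,255,225,290),.088,.1))
    print('rest',blob(w,(335,370,385,425) if S else (190,255,230,295),.04,.05))
    print('pin',blob(w,(290,220,330,265) if S else (285,215,330,250),.142,.156))
    print('guide',blob(w,(290,220,330,290) if S else (285,215,325,250),.104,.116))
    print('hub',blob(w,(290,205,330,240) if S else (335,215,360,250),.094,.105))
    print('chute',blob(w,(270,170,350,305) if S else (285,200,445,270),.05,.06))
E
```

```text
side0
key (258, array([459.2, 351.2]), array([13.3, 62.9]), 88.5, 0.0933)
rest (962, array([458.9, 350.7]), array([72.6, 70.3]), 88.1, 0.0448)
pin (124, array([565.5,  48.9]), array([61. , 12.3]), 84.4, 0.148)
guide (171, array([565.5,  49. ]), array([44. , 45.9]), 0.5, 0.1088)
hub (229, array([566.7, -60.3]), array([43.9, 47.9]), 0.2, 0.099)
chute (3877, array([567.3, -86.2]), array([139.9, 386.8]), 0.7, 0.0542)
top0
key (84, array([457.5, 354. ]), array([13.2, 61.7]), 87.2, 0.0939)
rest (313, array([456.5, 354.1]), array([70.4, 70.4]), 87.4, 0.0452)
pin (83, array([563.4,  50.9]), array([58.2, 12.9]), 83.9, 0.1487)
guide (94, array([563.2,  51.8]), array([41. , 45.7]), 89.1, 0.1098)
hub (152, array([564.7, -58.1]), array([45.7, 44.3]), 2.4, 0.0999)
chute (2339, array([ 565.2, -104.9]), array([141.8, 423.4]), 0.7, 0.0551)
```

Confirmed: the grey steel key stands in the wood rest at ≈(458,352.5) mm, with its bar along world x. The pin bar is ≈(564.4,50) mm, pointing at 84.4°. The hub is ≈(565.7,-59). First I'll turn the tool for the pin.

move_arm:
  rows: "0 0 0 0 0 -0.17;0 0 0 0 0 -0.17;0 0 0 0 0 -0.17;0 0 0 0 0 -0.17;0 0 0 0 0 -0.17;0 0 0 0 0 -0.165;0 0 0 0 0 0"
  grip: 1

```text
time_s: 0.98
ee_pos: [0.2428, -0.4927, 0.2997]
eef_rot: [-3.136, 0.003, -0.067]
force: [0.4, -0.3, 0.3]
grip_width: 0.0941
```

```bash
cat >> h.py <<'E'
def to(x,y,z,yaw):
    o=sensors.get_obs();Rc=rot(o['eef_rot']);Rt=R.from_euler('xyz',[np.pi,0,yaw]).as_matrix()
    d=Rc.T@(np.array([x,y,z])/1000-o['ee_pos'])*1000
    rv=R.from_matrix(Rc.T@Rt).as_rotvec()
    print('t',o['time_s'],'pos',np.round(o['ee_pos']*1000,1),'rpy',np.round(o['eef_rot'],3),'q6',round(o['qpos'][5],2),'F',np.round(o['force'],1),'w',round(o['grip_width']*1000,1)); print('shift',np.round(d,1),'rv',np.round(rv,3))
E
python3 -c "
from h import *
to(564.4,50,300,-.098)"
```

```text
t 0.975 pos [ 242.8 -492.7  299.7] rpy [-3.136e+00  3.000e-03 -6.700e-02] q6 -1.11 F [ 0.4 -0.3  0.3] w 94.1
shift [ 284.4 -563.     2. ] rv [-0.005  0.003  0.031]
```

move_arm:
  rows: "24 -47 0 0 0 0;24 -47 0 0 0 0;24 -47 0 0 0 0;24 -47 0 0 0 0;24 -47 0 0 0 0;24 -47 0 0 0 0;24 -47 0 0 0 0;24 -47 0 0 0 0;24 -47 0 0 0 0;24 -47 0 0 0 0;24 -47 0 0 0 0;0 0 0 0 0 0;0 0 0 0 0 0"

```text
time_s: 2.6
ee_pos: [0.5608, 0.0141, 0.3002]
eef_rot: [-3.136, 0.005, -0.128]
force: [0.1, -0.3, 0.1]
grip_width: 0.0941
```

```bash
python3 -c "
from h import *
to(564.4,50,260,-.098)"
```

```text
t 2.6 pos [560.8  14.1 300.2] rpy [-3.136  0.005 -0.128] q6 0.08 F [ 0.1 -0.3  0.1] w 94.1
shift [ -0.8 -35.8  40.4] rv [-0.006  0.004 -0.03 ]
```

move_arm:
  rows: "-1 -18 10 -0.006 0.004 -0.03;0 -18 15 0 0 0;0 0 15 0 0 0;0 0 0 0 0 0"

```text
time_s: 3.1
ee_pos: [0.5628, 0.0508, 0.2568]
eef_rot: [3.141, 0.002, -0.101]
force: [-0.6, 0.4, 0.7]
grip_width: 0.0939
```

```bash
python3 -c "
from h import *
to(564.4,50,220,-.098)"
```

```text
t 3.1 pos [562.8  50.8 256.8] rpy [ 3.141e+00  2.000e-03 -1.010e-01] q6 0.13 F [-0.6  0.4  0.7] w 93.9
shift [ 1.7  0.6 36.8] rv [ 0.001  0.002 -0.003]
```

move_arm:
  rows: "2 1 18 0 0 0;0 0 18 0 0 0;0 0 0 0 0 0"

```text
time_s: 3.48
ee_pos: [0.5648, 0.0484, 0.2182]
eef_rot: [3.141, 0.002, -0.102]
force: [-0.2, -1.0, 0.7]
grip_width: 0.0943
```

```bash
python3 -c "
from h import *
to(564.4,50,220,-.098)
snap('side','s1')
c=load('s1')['color'][180:300,250:400]; cv2.imwrite('pics/s1c.png',cv2.resize(c,None,fx=5,fy=5,interpolation=2))"
```

```text
t 3.475 pos [564.8  48.4 218.2] rpy [ 3.141e+00  2.000e-03 -1.020e-01] q6 0.12 F [-0.2 -1.   0.7] w 94.3
shift [-0.6 -1.5 -1.8] rv [ 0.001  0.002 -0.004]
```

View pics/s1c.png

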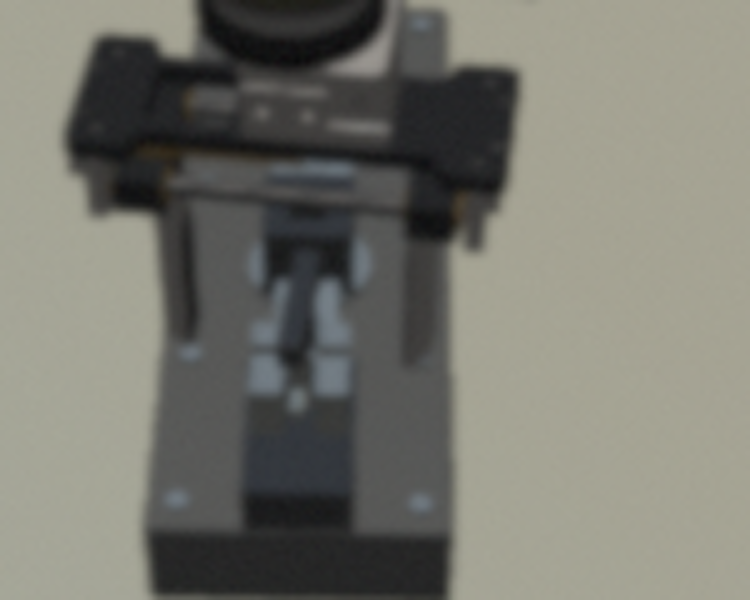

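The jaws straddle the pin bar, which sits between the fingers at crop x≈300. Shift slightly, then close.

move_arm:
  rows: "0 -2 0 0 0 0;0 0 0 0 0 0;0 0 0 0 0 0;0 0 0 0 0 0;0 0 0 0 0 0;0 0 0 0 0 0"
  grip: -1
  newtons: 40

```text
time_s: 4.28
ee_pos: [0.5659, 0.0504, 0.221]
eef_rot: [3.141, -0.003, -0.102]
force: [-0.1, -0.5, 0.4]
grip_width: 0.0376
```

```bash
python3 -c "
from h import *
to(564.4,50,248,-.098)"
```

```text
t 4.275 pos [565.9  50.4 221. ] rpy [ 3.141e+00 -3.000e-03 -1.020e-01] q6 0.13 F [-0.1 -0.5  0.4] w 37.6
shift [ -1.4   0.5 -27. ] rv [ 0.    -0.003 -0.004]
```

move_arm:
  rows: "-1 0 0 0 0 0;0 0 0 0 0 0;0 0 0 0 0 0;0 0 0 0 0 0;0 0 0 0 0 0"

```text
time_s: 4.9
ee_pos: [0.5649, 0.0505, 0.221]
eef_rot: [3.141, -0.003, -0.102]
force: [0.3, 0.7, -0.7]
grip_width: 0.0114
```

move_arm:
  rows: "0 0 -7 0 0 0;0 0 -7 0 0 0;0 0 -7 0 0 0;0 0 -7 0 0 0;0 0 0 0 0 0;0 0 0 0 0 0"

```text
time_s: 5.65
ee_pos: [0.5647, 0.0505, 0.2491]
eef_rot: [3.141, -0.001, -0.102]
force: [3.8, 0.2, -10.8]
grip_width: 0.0117
```

```bash
python3 -c "
from h import *
to(564.4,50,250,-.098)
for n,b in(('side',(220,140,380,260)),('top',(270,190,370,265))):
    c=snap(n,n+'2'); print(blob(cloud(c),b,.155,.185))
    u0,v0,u1,v1=b; cv2.imwrite('pics/%s2c.png'%n,cv2.resize(c['color'][v0:v1,u0:u1],None,fx=5,fy=5,interpolation=2))"
```

```text
t 5.65 pos [564.7  50.5 249.1] rpy [ 3.141e+00 -1.000e-03 -1.020e-01] q6 0.13 F [  3.8   0.2 -10.8] w 11.7
shift [-0.3  0.5 -0.9] rv [ 0.    -0.001 -0.004]
(227, array([562.8,  51.6]), array([56.8, 34. ]), 65.5, 0.1752)
(0, array([0., 0.]), array([0., 0.]), 0.0, nan)
  return np.nanmean(a, axis, out=out, keepdims=keepdims)
```

View pics/side2c.png

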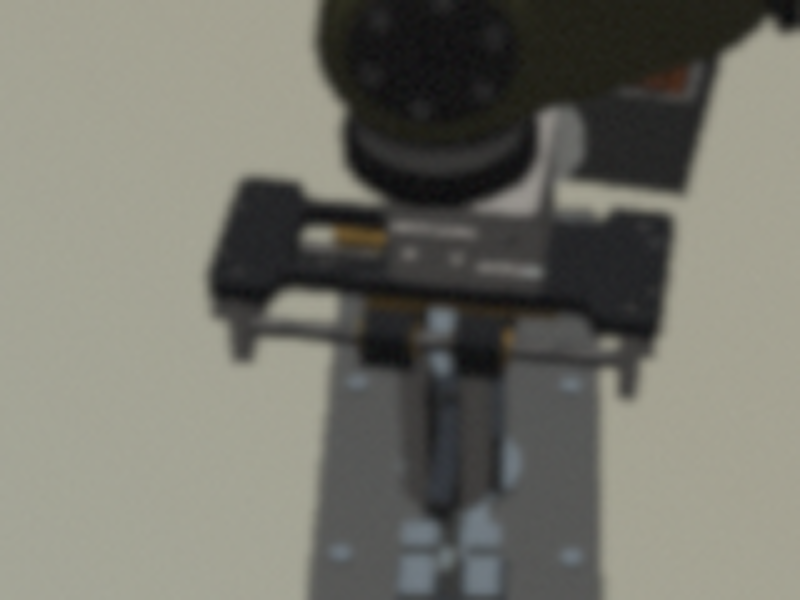

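move_arm:
  rows: "0 0 0 0 0 0.15;0 0 0 0 0 0.15;0 0 0 0 0 0.15;0 0 0 0 0 0.15;0 0 0 0 0 0.15;0 0 0 0 0 0.15;0 0 0 0 0 0.15;0 0 0 0 0 0.15;0 0 0 0 0 0.15;0 0 0 0 0 0"

```text
time_s: 7.0
ee_pos: [0.5666, 0.0484, 0.2471]
eef_rot: [-3.136, -0.005, -1.499]
force: [5.3, -0.0, -10.1]
grip_width: 0.0115
```

```bash
python3 -c "
from h import *
to(564.4,50,249,-1.559)"
```

```text
t 7.0 pos [566.6  48.4 247.1] rpy [-3.136 -0.005 -1.499] q6 1.52 F [  5.3  -0.  -10.1] w 11.5
shift [-1.8  2.  -1.9] rv [-0.006 -0.005  0.06 ]
```

move_arm:
  rows: "-1 2 -1 -0.006 -0.005 0.06;0 0 0 0 0 0;0 0 0 0 0 0"

```text
time_s: 7.38
ee_pos: [0.5666, 0.0479, 0.2485]
eef_rot: [-3.134, -0.002, -1.562]
force: [3.9, 2.1, -8.9]
grip_width: 0.0116
```

```bash
python3 -c "
from h import *
to(564.4,50,239,-1.559)"
```

```text
t 7.375 pos [566.6  47.9 248.5] rpy [-3.134e+00 -2.000e-03 -1.562e+00] q6 1.58 F [ 3.9  2.1 -8.9] w 11.6
shift [-2.1  2.2  9.5] rv [-0.007 -0.002 -0.003]
```

move_arm:
  rows: "-1 1 3 0 0 0;-1 1 3 0 0 0;0 0 3 0 0 0;0 0 0 0 0 0"

```text
time_s: 7.88
ee_pos: [0.5661, 0.0481, 0.2393]
eef_rot: [-3.129, -0.005, -1.563]
force: [4.5, 0.6, -7.7]
grip_width: 0.012
```

move_arm:
  rows: "0 0 0 0 0 0;0 0 0 0 0 0;0 0 0 0 0 0;0 0 0 0 0 0;0 0 0 0 0 0;0 0 0 0 0 0"
  grip: 0.2

```text
time_s: 8.62
ee_pos: [0.5661, 0.0482, 0.2411]
eef_rot: [-3.128, -0.005, -1.563]
force: [-0.3, 0.1, 0.5]
grip_width: 0.0566
```

```bash
python3 -c "
from h import *
to(458.2,352.5,300,-1.606)
for n,b in(('side',(230,140,370,260)),):
    c=snap(n,n+'3'); w=cloud(c);print(blob(w,(290,220,330,265),.157,.172)); print(blob(w,b,.13,.18))
    u0,v0,u1,v1=b; cv2.imwrite('pics/%s3c.png'%n,cv2.resize(c['color'][v0:v1,u0:u1],None,fx=5,fy=5,interpolation=2))"
```

```text
t 8.625 pos [566.1  48.2 241.1] rpy [-3.128 -0.005 -1.563] q6 1.59 F [-0.3  0.1  0.5] w 56.6
shift [-304.8  104.8  -61.7] rv [-0.014 -0.004  0.043]
(95, array([566.1,  71.5]), array([39.9, 57.9]), 89.6, 0.1617)
(226, array([537.7, -70. ]), array([329.9,  57.9]), 76.8, 0.1574)
```

View pics/side3c.png

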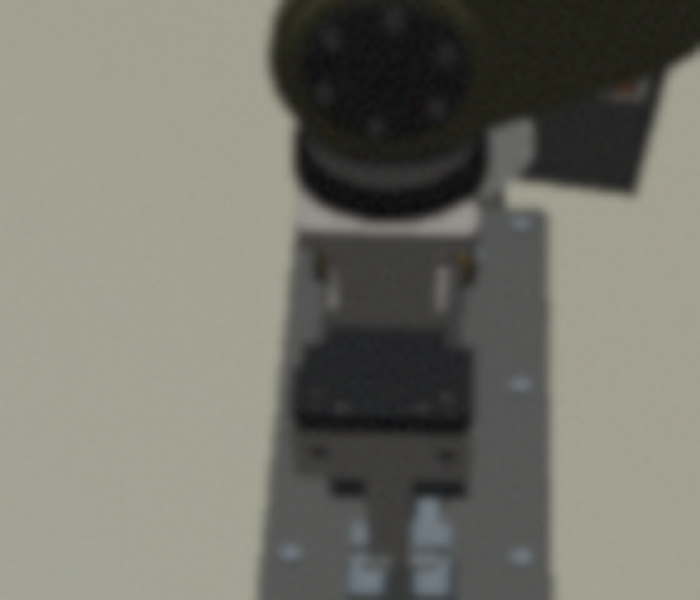

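Pin hidden; I'll raise the tool and look again.

move_arm:
  rows: "0 0 -20 0 0 0;0 0 -30 0 0 0;0 0 -30 0 0 0;-40 14 0 0 0 0;-50 17 0 0 0 0;-50 17 0 0 0 0;-50 17 0 0 0 0;-40 14 0 0 0 0;0 0 0 0 0 0;0 0 0 0 0 0"
  grip: 1

```text
time_s: 9.93
ee_pos: [0.4819, 0.284, 0.3214]
eef_rot: [-3.128, -0.004, -1.565]
force: [0.3, 0.1, -0.1]
grip_width: 0.094
```

```bash
python3 -c "
from h import *
to(458.2,352.5,210,-1.606)
b=(285,200,365,260)
c=snap('top','top4'); w=cloud(c);print(blob(w,(285,215,330,250),.157,.176))
u0,v0,u1,v1=b; cv2.imwrite('pics/top4c.png',cv2.resize(c['color'][v0:v1,u0:u1],None,fx=8,fy=8,interpolation=2))"
```

```text
t 9.925 pos [481.9 284.  321.4] rpy [-3.128 -0.004 -1.565] q6 2.04 F [ 0.3  0.1 -0.1] w 94.0
shift [-69.1  24.8 110.8] rv [-0.014 -0.004  0.041]
(84, array([564. ,  53.1]), array([11.8, 61.9]), 89.2, 0.1667)
```

View pics/top4c.png

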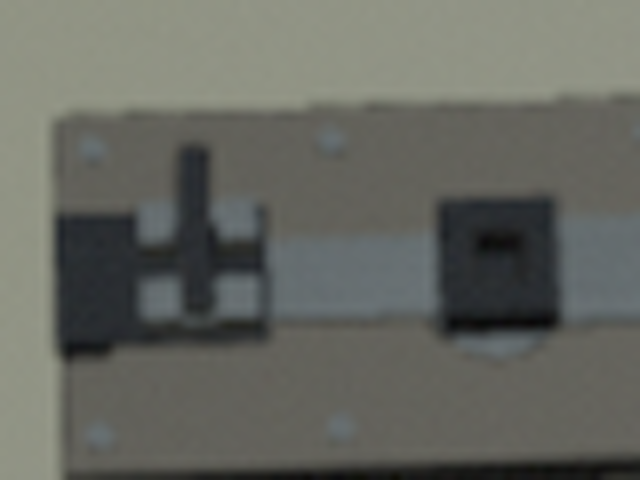

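The top view shows the bar across x (crop (195,230)), with its top at 0.1667 m. That is 18 mm up, so the pin is parked. On to the key.

move_arm:
  rows: "-35 13 20 -0.014 -0.004 0.04;-35 12 30 0 0 0;0 0 30 0 0 0;0 0 0 0 0 0;0 0 0 0 0 0"

```text
time_s: 10.6
ee_pos: [0.4613, 0.3515, 0.2412]
eef_rot: [-3.14, 0.002, -1.615]
force: [0.3, -0.2, -0.1]
grip_width: 0.0942
```

```bash
python3 -c "
from h import *
to(458.2,352.5,165,-1.606)"
```

```text
t 10.6 pos [461.3 351.5 241.2] rpy [-3.140e+00  2.000e-03 -1.615e+00] q6 2.2 F [ 0.3 -0.2 -0.1] w 94.2
shift [-0.8  3.3 76.2] rv [-0.002  0.002 -0.009]
```

move_arm:
  rows: "-1 3 25 -0.002 0.002 -0.009;0 0 25 0 0 0;0 0 20 0 0 0;0 0 3 0 0 0;0 0 0 0 0 0"

```text
time_s: 11.22
ee_pos: [0.4624, 0.3513, 0.1745]
eef_rot: [-3.133, 0.006, -1.61]
force: [-1.4, 0.4, 0.4]
grip_width: 0.0941
```

```bash
python3 -c "
from h import *
to(458.2,352.5,165,-1.606)"
```

```text
t 11.225 pos [462.4 351.3 174.5] rpy [-3.133  0.006 -1.61 ] q6 2.2 F [-1.4  0.4  0.4] w 94.1
shift [-0.9  4.3  9.5] rv [-0.009  0.006 -0.004]
```

move_arm:
  rows: "-1 4 5 -0.009 0.006 0;0 0 4 0 0 0;0 0 0 0 0 0;0 0 0 0 0 0"

```text
time_s: 11.72
ee_pos: [0.4588, 0.3529, 0.1672]
eef_rot: [-3.14, 0.001, -1.61]
force: [0.1, -0.2, 0.4]
grip_width: 0.0939
```

```bash
python3 -c "
from h import *
to(458.2,352.5,165,-1.606)"
```

```text
t 11.725 pos [458.8 352.9 167.2] rpy [-3.14e+00  1.00e-03 -1.61e+00] q6 2.2 F [ 0.1 -0.2  0.4] w 93.9
shift [0.4 0.6 2.2] rv [-0.002  0.001 -0.004]
```

move_arm:
  rows: "0 0 2 0 0 0;0 0 0 0 0 0;0 0 0 0 0 0;0 0 0 0 0 0;0 0 0 0 0 0;0 0 0 0 0 0;0 0 0 0 0 0;0 0 0 0 0 0;0 0 0 0 0 0;0 0 0 0 0 0;0 0 0 0 0 0"
  grip: -1
  newtons: 40

```text
time_s: 13.1
ee_pos: [0.4589, 0.352, 0.165]
eef_rot: [-3.14, -0.001, -1.61]
force: [0.2, -1.3, -0.6]
grip_width: 0.0116
```

```bash
python3 -c "
from h import *
to(458.2,352.5,240,-1.606)"
```

```text
t 13.1 pos [458.9 352.  165. ] rpy [-3.14e+00 -1.00e-03 -1.61e+00] q6 2.2 F [ 0.2 -1.3 -0.6] w 11.6
shift [ -0.4   0.6 -75. ] rv [-0.001 -0.001 -0.004]
```

move_arm:
  rows: "0 0 -10 0 0 0;0 0 -15 0 0 0;0 0 -20 0 0 0;0 0 -40 0 0 0;0 0 -50 0 0 0;0 0 -50 0 0 0;0 0 0 0 0 0;0 0 0 0 0 0"

```text
time_s: 14.1
ee_pos: [0.4573, 0.3522, 0.3613]
eef_rot: [-3.139, 0.002, -1.609]
force: [-0.3, -0.3, -2.6]
grip_width: 0.0118
```

```bash
python3 -c "
from h import *
to(565.7,-59.2,345,-1.559)
c=snap('side','s5');cv2.imwrite('pics/s5c.png',cv2.resize(c['color'][200:400,270:430],None,fx=3.5,fy=3,interpolation=2))"
```

```text
t 14.1 pos [457.3 352.2 361.3] rpy [-3.139e+00  2.000e-03 -1.609e+00] q6 2.2 F [-0.3 -0.3 -2.6] w 11.8
shift [ 406.9 -124.2   15.9] rv [-0.003  0.002 -0.05 ]
```

View pics/s5c.png

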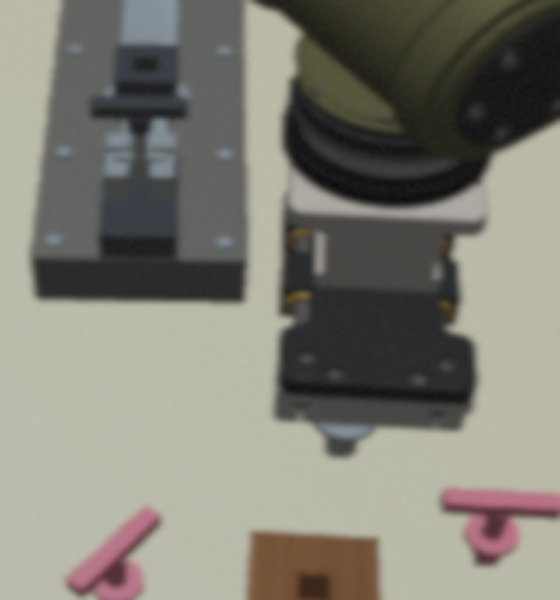

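Key held upright; the rest is empty. Pin parked across. Now I move over the hub.

move_arm:
  rows: "40 -12 0 0 0 -0.01;45 -14 0 0 0 -0.01;45 -14 0 0 0 -0.01;45 -14 0 0 0 -0.01;45 -14 0 0 0 -0.01;45 -14 0 0 0 0;45 -14 0 0 0 0;45 -14 0 0 0 0;45 -14 0 0 0 0;0 0 0 0 0 0;0 0 0 0 0 0"

```text
time_s: 15.52
ee_pos: [0.5812, -0.0605, 0.3458]
eef_rot: [3.121, 0.0, -1.556]
force: [0.0, 0.1, -2.2]
grip_width: 0.0117
```

```bash
python3 -c "
from h import *
to(565.7,-59.2,270,-1.559)"
```

```text
t 15.525 pos [581.2 -60.5 345.8] rpy [ 3.121  0.    -1.556] q6 1.39 F [ 0.   0.1 -2.2] w 11.7
shift [-1.5 13.9 76.1] rv [0.02  0.    0.003]
```

move_arm:
  rows: "-1 14 0 0.02 0 0.003;0 0 20 0 0 0;0 0 25 0 0 0;0 0 20 0 0 0;0 0 0 0 0 0;0 0 0 0 0 0"

```text
time_s: 16.27
ee_pos: [0.5654, -0.0535, 0.2787]
eef_rot: [3.14, 0.001, -1.552]
force: [-0.5, 0.1, -1.3]
grip_width: 0.0119
```

```bash
python3 -c "
from h import *
to(565.7,-59.2,265,-1.559)"
```

```text
t 16.275 pos [565.4 -53.5 278.7] rpy [ 3.140e+00  1.000e-03 -1.552e+00] q6 1.39 F [-0.5  0.1 -1.3] w 11.9
shift [ 5.7 -0.3 13.7] rv [0.002 0.001 0.007]
```

move_arm:
  rows: "6 0 4 0 0 0;0 0 5 0 0 0;0 0 0 0 0 0;0 0 0 0 0 0"

```text
time_s: 16.77
ee_pos: [0.5657, -0.0598, 0.2707]
eef_rot: [-3.141, 0.001, -1.552]
force: [-0.3, -0.4, -2.3]
grip_width: 0.0117
```

```bash
python3 -c "
from h import *
to(565.7,-59.2,265,-1.559)
c=snap('side','s6');b=(270,150,370,270);u0,v0,u1,v1=b
cv2.imwrite('pics/s6c.png',cv2.resize(c['color'][v0:v1,u0:u1],None,fx=5,fy=5,interpolation=2))
c=snap('top','t6')
cv2.imwrite('pics/t6c.png',cv2.resize(c['color'][200:270,290:410],None,fx=6,fy=6,interpolation=2))
"
```

```text
t 16.775 pos [565.7 -59.8 270.7] rpy [-3.141e+00  1.000e-03 -1.552e+00] q6 1.38 F [-0.3 -0.4 -2.3] w 11.7
shift [-0.6  0.   5.7] rv [-0.001  0.001  0.007]
```

View pics/s6c.png

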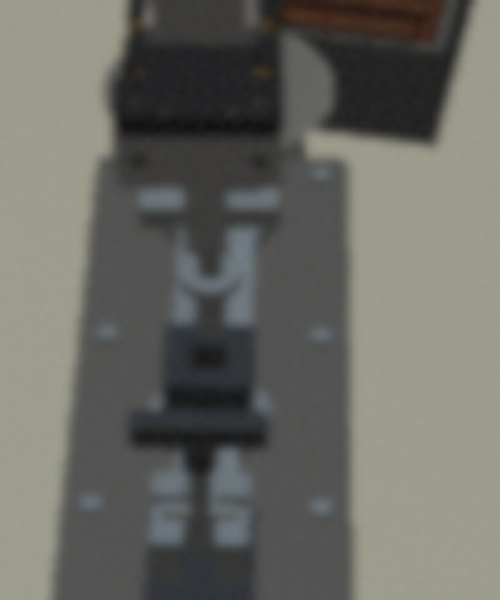

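View pics/t6c.png

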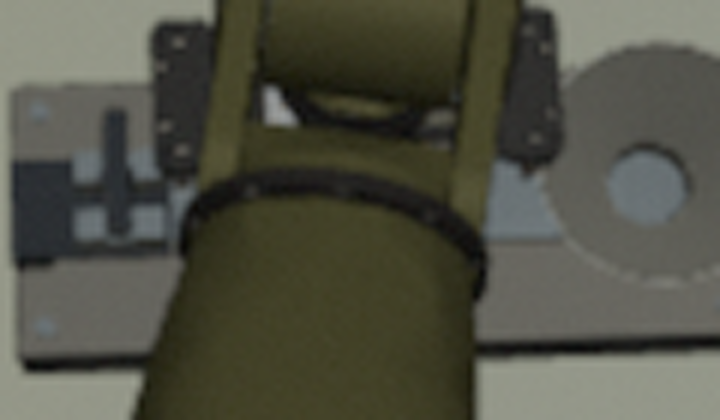

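```bash
python3 - <<'E'
from h import *
c=load('s6'); cr=cv2.resize(c['color'][180:235,285:340],None,fx=12,fy=12,interpolation=2); cv2.imwrite('pics/s6d.png',cr)
w=cloud(c)
print(blob(w,(290,175,335,200),.192,.206),blob(w,(290,210,335,235),.094,.105))
E
```

```text
(151, array([565.3, -52.2]), array([63.6, 27.5]), 0.8, 0.1981) (221, array([566.9, -60.9]), array([43.8, 48.5]), 1.8, 0.0988)
```

View pics/s6d.png

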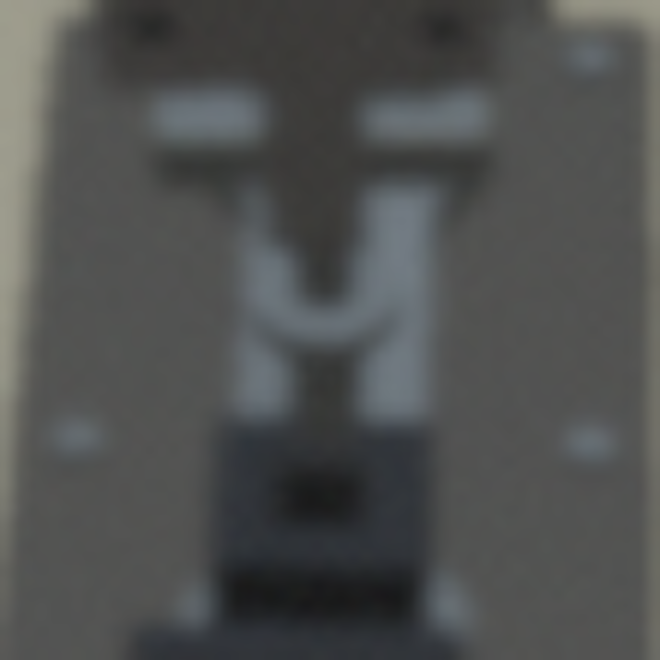

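```bash
python3 - <<'E'
from h import *
c=load('s6')
P=lambda x,y,z:np.round(rayz(c,285+(x+.5)/12-.5,180+(y+.5)/12-.5,z)*1000,1)
print('bar top front L/R',P(152,138,.1997),P(490,138,.1997))
print('hub front corners',P(218,570,.1),P(430,570,.1),'back',P(222,425,.1),P(430,425,.1))
print('socket',P(284,495,.1),P(356,495,.1),P(320,470,.1),P(320,520,.1))
print('tip',P(298,400,.135),P(360,400,.135)); print('collar bottom',P(245,300,.1557),P(402,300,.1557))
E
```

```text
bar top front L/R [596.  -51.3] [532.7 -53.1]
hub front corners [585.4 -37.8] [543.4 -39.1] back [587. -80.] [544.7 -81.3]
socket [573.4 -59.8] [558.9 -60.2] [566.5 -67.3] [565.8 -52.7]
tip [569.6 -50. ] [557.5 -50.4]
collar bottom [579.8 -55.7] [549.4 -56.6]
```

Key axis x≈564.8 against socket ≈566, so I shift +1 mm in x and descend in steps.

move_arm:
  rows: "0 -1 8 0 0 0.004;0 0 6 0 0 0;0 0 6 0 0 0;0 0 6 0 0 0;0 0 0 0 0 0"

```text
time_s: 17.5
ee_pos: [0.567, -0.0598, 0.2434]
eef_rot: [-3.14, 0.001, -1.556]
force: [-1.0, 0.6, 4.8]
grip_width: 0.0112
```

```bash
python3 -c "
from h import *
to(566.7,-59.6,220,-1.559)"
```

```text
t 17.5 pos [567.  -59.8 243.4] rpy [-3.140e+00  1.000e-03 -1.556e+00] q6 1.39 F [-1.   0.6  4.8] w 11.2
shift [-0.2  0.4 23.4] rv [-0.002  0.001  0.003]
```

move_arm:
  rows: "0 0.5 3 0 0 0;0 0 3 0 0 0;0 0 0 0 0 0"

```text
time_s: 17.88
ee_pos: [0.5671, -0.0603, 0.2382]
eef_rot: [-3.137, -0.001, -1.556]
force: [0.1, -1.3, -2.3]
grip_width: 0.0118
```

Sliding in freely. I continue.

move_arm:
  rows: "0 0 5 -0.004 0 0;0 0 5 0 0 0;0 0 4 0 0 0;0 0 0 0 0 0"

```text
time_s: 18.38
ee_pos: [0.567, -0.0604, 0.2224]
eef_rot: [3.141, -0.001, -1.556]
force: [0.7, -2.2, -3.3]
grip_width: 0.012
```

```bash
python3 -c "
from h import *
to(566.7,-59.6,220,-1.559)"
```

```text
t 18.375 pos [567.  -60.4 222.4] rpy [ 3.141e+00 -1.000e-03 -1.556e+00] q6 1.39 F [ 0.7 -2.2 -3.3] w 12.0
shift [-0.8  0.2  2.4] rv [ 0.001 -0.001  0.003]
```

move_arm:
  rows: "0 0 2 0 0 0;0 0 2 0 0 0;0 0 1 0 0 0;0 0 0 0 0 0;0 0 0 0 0 0"

```text
time_s: 19.0
ee_pos: [0.5671, -0.0604, 0.2199]
eef_rot: [-3.141, -0.001, -1.556]
force: [-0.0, -2.2, -1.0]
grip_width: 0.012
```

move_arm:
  rows: "0 0 2 0 0 0;0 0 1.5 0 0 0;0 0 0 0 0 0;0 0 0 0 0 0"

```text
time_s: 19.5
ee_pos: [0.5674, -0.0605, 0.2198]
eef_rot: [-3.138, -0.002, -1.556]
force: [0.3, -2.3, -0.3]
grip_width: 0.0115
```

```bash
python3 -c "
from h import *
to(566.7,-59.6,220,-1.559)
c=snap('side','s7');cr=cv2.resize(c['color'][180:245,285:340],None,fx=10,fy=9,interpolation=2); cv2.imwrite('pics/s7.png',cr)
w=cloud(c)
print(blob(w,(290,185,335,215),.145,.155))
"
```

```text
t 19.5 pos [567.4 -60.5 219.8] rpy [-3.138e+00 -2.000e-03 -1.556e+00] q6 1.39 F [ 0.3 -2.3 -0.3] w 11.5
shift [-0.9  0.7 -0.2] rv [-0.004 -0.002  0.003]
(85, array([567.1, -52.3]), array([63.3, 23.3]), 1.7, 0.1481)
```

View pics/s7.png

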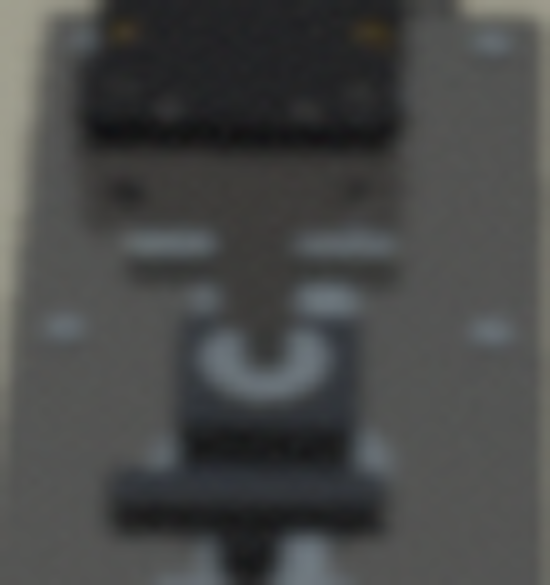

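The collar sits flat on the hub top (crop (265,360)), bar top at 0.148 m: fully home. Now I turn counter-clockwise (tool wz negative) in stages.

move_arm:
  rows: "-0.6 0.4 0 0 0 -0.08;0 0 0 0 0 -0.1;0 0 0 0 0 -0.1;0 0 0 0 0 -0.1;0 0 0 0 0 -0.1;0 0 0 0 0 0"

```text
time_s: 20.3
ee_pos: [0.5671, -0.0609, 0.2198]
eef_rot: [-3.14, -0.005, -1.063]
force: [-2.2, -1.3, 2.4]
grip_width: 0.0116
```

```bash
python3 -c "
from h import *
to(566.7,-60,219.5,-.5)
print(sensors.get_obs()['moment'])"
```

```text
t 20.3 pos [567.1 -60.9 219.8] rpy [-3.14  -0.005 -1.063] q6 0.89 F [-2.2 -1.3  2.4] w 11.6
shift [-1.  -0.1  0.3] rv [ 0.    -0.005 -0.563]
[-0.11551802  0.47491713  0.04203816]
```

move_arm:
  rows: "-1 0 0 0 -0.005 -0.1;0 0 0 0 0 -0.1;0 0 0 0 0 -0.1;0 0 0 0 0 -0.1;0 0 0 0 0 0"

```text
time_s: 20.92
ee_pos: [0.5669, -0.0609, 0.2197]
eef_rot: [-3.141, -0.002, -0.665]
force: [-3.0, -1.2, 2.0]
grip_width: 0.0121
```

```bash
python3 -c "
from h import *
to(566.7,-60,219.5,-.5)
print(sensors.get_obs()['moment'])"
```

```text
t 20.925 pos [566.9 -60.9 219.7] rpy [-3.141e+00 -2.000e-03 -6.650e-01] q6 0.49 F [-3.  -1.2  2. ] w 12.1
shift [-0.7 -0.5  0.2] rv [-0.    -0.002 -0.165]
[-0.19072237  0.52864897  0.03316489]
```

move_arm:
  rows: "-0.5 -0.5 0 0 0 -0.08;0 0 0 0 0 -0.08;0 0 0 0 0 -0.05;0 0 0 0 0 0"

```text
time_s: 21.42
ee_pos: [0.5668, -0.0607, 0.2198]
eef_rot: [3.141, -0.002, -0.466]
force: [-2.5, -0.6, 3.2]
grip_width: 0.0117
```

```bash
python3 -c "
from h import *
to(566.7,-60,219.5,-.4)
print(sensors.get_obs()['moment'])"
```

```text
t 21.425 pos [566.8 -60.7 219.8] rpy [ 3.141e+00 -2.000e-03 -4.660e-01] q6 0.3 F [-2.5 -0.6  3.2] w 11.7
shift [-0.4 -0.6  0.3] rv [ 0.001 -0.002 -0.066]
[-0.15366499  0.57127056  0.08084359]
```

move_arm:
  rows: "0 0 0 0 0 -0.05;0 0 0 0 0 -0.04;0 0 0 0 0 0"

```text
time_s: 21.8
ee_pos: [0.5667, -0.0606, 0.2198]
eef_rot: [3.14, -0.001, -0.382]
force: [-2.8, -1.2, 4.1]
grip_width: 0.0118
```

```bash
python3 -c "
from h import *
to(566.7,-60,219.5,-.4)
print(sensors.get_obs()['moment'])
c=snap('top','t8');cv2.imwrite('pics/t8.png',cv2.resize(c['color'][195:275,285:445],None,fx=5,fy=5,interpolation=2))
c=snap('side','s8');cr=cv2.resize(c['color'][150:290,260:360],None,fx=5,fy=4.2,interpolation=2); cv2.imwrite('pics/s8.png',cr)"
```

```text
t 21.8 pos [566.7 -60.6 219.8] rpy [ 3.14e+00 -1.00e-03 -3.82e-01] q6 0.21 F [-2.8 -1.2  4.1] w 11.8
shift [-0.3 -0.6  0.3] rv [ 0.001 -0.001  0.018]
[-0.13484953  0.68861743 -0.0165673 ]
```

View pics/s8.png

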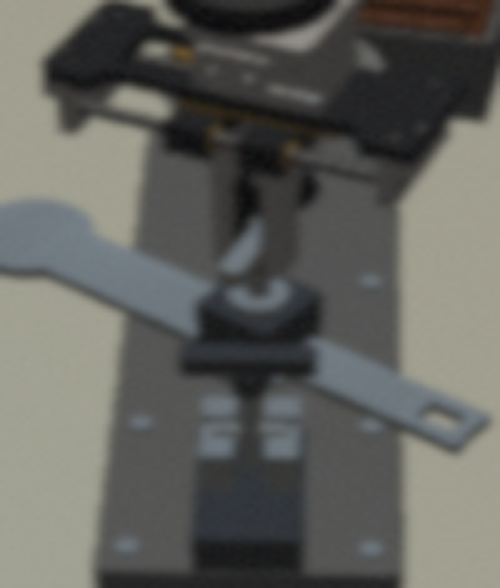

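View pics/t8.png

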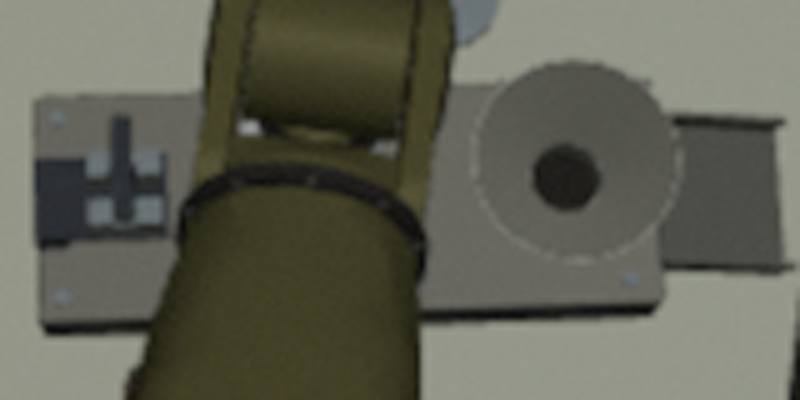

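```bash
cat >> h.py <<'E'
def gate(c):
    w=cloud(c); m=(abs(w[...,2]-.069)<.006)&(abs(w[...,0]-.566)<.2)&(abs(w[...,1]+.06)<.2); m[:150]=0;m[290:]=0;m[:,:255]=0;m[:,362:]=0
    p=w[m][:,:2]; print('n',len(p)); t=p[(p[:,0]<.53)]; b=p[(p[:,0]>.6)]
    for q in(t,b):
        l=cv2.fitLine((q*1000).astype(np.float32),cv2.DIST_HUBER,0,.01,.01).ravel(); print(len(q),np.round(l,2),'gate',round(np.arctan2(abs(l[0]),abs(l[1])),3))
E
python3 -c "
from h import *
gate(load('s8'))"
```

```text
n 1252
357 [  0.73  -0.68 498.73 -12.51] gate 0.822
723 [ 7.7000e-01 -6.4000e-01  6.5677e+02 -1.2040e+02] gate 0.882
```

Gate is at roughly 0.96 rad. I push on until the stop shows in the moment.

move_arm:
  rows: "0 0 0 0 0 -0.05;0 0 0 0 0 -0.04;0 0 0 0 0 0"

```text
time_s: 22.28
ee_pos: [0.5667, -0.0607, 0.2198]
eef_rot: [3.14, -0.001, -0.294]
force: [-4.2, -2.3, 2.6]
grip_width: 0.0117
```

```bash
python3 -c "
from h import *
to(566.7,-60,219.5,-.35)
print(sensors.get_obs()['moment'])
gate(snap('side','s9'))"
```

```text
t 22.275 pos [566.7 -60.7 219.8] rpy [ 3.14e+00 -1.00e-03 -2.94e-01] q6 0.12 F [-4.2 -2.3  2.6] w 11.7
shift [-0.2 -0.7  0.3] rv [ 0.001 -0.001  0.056]
[-0.18304531  0.68904717 -0.19602759]
n 1252
365 [  0.81  -0.58 497.29 -16.52] gate 0.949
726 [ 7.9000e-01 -6.2000e-01  6.5815e+02 -1.1544e+02] gate 0.908
```

move_arm:
  rows: "0 0 0 0 0 -0.04;0 0 0 0 0 0;0 0 0 0 0 0"

```text
time_s: 22.7
ee_pos: [0.5666, -0.0607, 0.2197]
eef_rot: [3.14, -0.001, -0.258]
force: [-4.0, -1.0, 4.1]
grip_width: 0.0119
```

```bash
python3 -c "
from h import *
to(566.7,-60,219.5,-.35)
print(sensors.get_obs()['moment'])
gate(snap('side','s10'))"
```

```text
t 22.7 pos [566.6 -60.7 219.7] rpy [ 3.14e+00 -1.00e-03 -2.58e-01] q6 0.09 F [-4.  -1.   4.1] w 11.9
shift [-0.1 -0.7  0.2] rv [ 0.001 -0.001  0.092]
[-0.08541848  0.69306134 -0.3398971 ]
n 1231
355 [  0.78  -0.63 497.57 -17.17] gate 0.893
719 [ 7.8000e-01 -6.2000e-01  6.5807e+02 -1.1539e+02] gate 0.897
```

Gate unmoved while the moment grows to -0.34 Nm: it is at the stop. I relax a little, release and rise.

move_arm:
  rows: "0 0 0 0 0 0.05;0 0 0 0 0 0;0 0 0 0 0 0"

```text
time_s: 23.12
ee_pos: [0.5667, -0.0607, 0.2198]
eef_rot: [3.14, -0.001, -0.309]
force: [-3.5, -1.4, 2.9]
grip_width: 0.0118
```

move_arm:
  rows: "0 0 0 0 0 0;0 0 0 0 0 0;0 0 0 0 0 0;0 0 0 0 0 0;0 0 0 0 0 0;0 0 0 0 0 0;0 0 0 0 0 0;0 0 0 0 0 0"
  grip: 0.3

```text
time_s: 24.12
ee_pos: [0.5671, -0.0604, 0.2194]
eef_rot: [3.141, -0.002, -0.307]
force: [-0.4, 0.4, 0.3]
grip_width: 0.0606
```

move_arm:
  rows: "0 0 -10 0 0 0;0 0 -25 0 0 0;0 0 -40 0 0 0;0 0 -40 0 0 0;-50 0 -10 0 0 0;-50 0 0 0 0 0;-50 0 0 0 0 0;-50 0 0 0 0 0;0 0 0 0 0 0"

```text
time_s: 25.25
ee_pos: [0.3703, 0.0018, 0.3533]
eef_rot: [-3.141, -0.009, -0.308]
force: [0.5, -0.4, 0.5]
grip_width: 0.0609
```

```bash
python3 -c "
from h import *
to(566.7,-60,219.5,-.35)
c=snap('side','s11');gate(c);w=cloud(c)
print('key',blob(w,(290,180,335,225),.142,.155)); print('pin',blob(w,(290,200,335,265),.16,.172))
cv2.imwrite('pics/s11.png',cv2.resize(c['color'][150:290,250:370],None,fx=5,fy=4.2,interpolation=2))
c=snap('top','t11');w=cloud(c)
print('key',blob(w,(330,200,365,245),.142,.155)); print('pin',blob(w,(285,205,330,250),.16,.172))
cv2.imwrite('pics/t11.png',cv2.resize(c['color'][180:280,285:445],None,fx=5,fy=5,interpolation=2))"
```

```text
t 25.25 pos [370.3   1.8 353.3] rpy [-3.141 -0.009 -0.308] q6 0.21 F [ 0.5 -0.4  0.5] w 60.9
shift [204.6  -0.4 135.8] rv [-0.001 -0.009  0.042]
n 1249
360 [  0.78  -0.63 496.85 -15.46] gate 0.892
723 [ 7.8000e-01 -6.3000e-01  6.5760e+02 -1.1491e+02] gate 0.891
key (134, array([566.5, -93.8]), array([ 59.8, 131.5]), 1.3, 0.1476)
pin (157, array([566.2,  49.1]), array([58. , 14.1]), 1.3, 0.1653)
key (93, array([564.9, -58.1]), array([62.6, 13.8]), 71.7, 0.1481)
pin (71, array([564.1,  51.6]), array([ 8.8, 61.2]), 89.2, 0.1665)
```

View pics/s11.png

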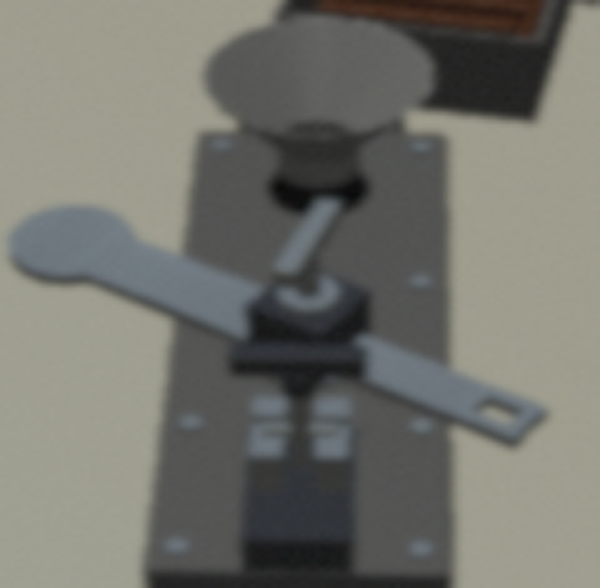

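View pics/t11.png

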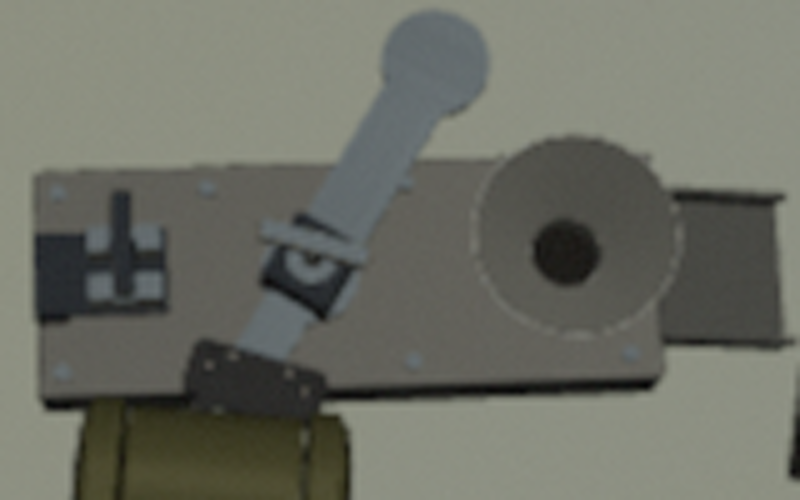

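```bash
python3 - <<'E'
from h import *
for n,(u,v),h,(tu,tv) in(('t11',(285+435/5-.4,180+63/5-.4),(.5647,-.0581),None or (0,0)),('s11',(250+72/5-.4,150+242/4.2-.4),(.5667,-.0603),(250+497/5-.4,150+409/4.2-.4))):
    c=load(n); p=rayz(c,u,v,.07)-h; print(n,p,np.hypot(*p),'gate',np.arctan2(p[0],-p[1])-.012)
    if tu: p=rayz(c,tu,tv,.07)-h; print('tail hole',p,np.hypot(*p),np.arctan2(-p[0],p[1])-.012)
E
```

```text
t11 [ 0.12825631 -0.08068578] 0.1515251666620332 gate 0.9972555962650467
s11 [ 0.12559511 -0.07818122] 0.14794064650906683 gate 1.0020067749984218
tail hole [-0.09214776  0.05578625] 0.10771868663978414 1.0144157207657203
```

```bash
python3 -c "
from h import *
print(ctrl.hand_in()); print(sensors.get_obs()['time_s'])"
```

```text
the job is handed in; nothing more can be done
None
the job is handed in; nothing more can be done
```

The gate is open and the job is handed in at about 25 s of the 72 s limit; no verdict was reported.

I lifted the lock pin about 28 mm, turned it a quarter turn and let it drop into the rest notch. I then took the grey steel key from the wooden rest, leaving the two pink look-alikes alone. I pushed it home in the hub and turned it counter-clockwise until the gate stopped moving and the turning moment rose to about 0.34 Nm. After that I let go and moved the arm clear.

Last checks, after letting go:
- **Gate:** about 1.00 rad from both cameras, taken from the blade end and the tail hole. A straight-line fit along the blade edges read only about 0.89. I put that down to the cropped edges biasing the fit, because the point measurements agree with each other.
- **Key:** upright in the socket with the collar on the hub. The bar top reads 0.148 m, where 0.149 is nominal. The top camera puts the bar centre at the hub axis it measured.
- **Pin:** bar across the chute within about 2 degrees. Its top is at 0.1665 m in the top view, so about 18 mm up.
- **Robot:** touching nothing, with the tool force near zero.
- **Bystanders:** I did not re-measure the bin, end cap, flange and sleeve. No unexpected contact force showed in the readings between moves.

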